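# Hang the twin-cup carrier on the planting rail and clip the end stop in place

## Robot

A 6-joint arm with a two-finger parallel gripper is mounted at the origin on the work surface. World frame = base frame: x ahead of the robot, y to its left, z up, the work surface at z = 0. Lengths are in m, angles in rad, forces in N, time in s.
With the tool pointing down it reaches from about 0.35 to 0.775 m from the base axis. Payload 5.5 kg.
Tool frame: the origin (TCP) lies between the finger pads, 19 mm behind the fingertips; this is the grasp point; z points along the fingers, y is the line along which they close (so a half turn about z gives the same grasp; the last joint's range is limited). The gripper opens to 85 mm and grips with 20 to 120 N. Pads are 22 mm wide; open, the fingers measure 114 mm over their backs; the gripper's body (76 mm by 85 mm) begins 54 mm behind the grasp point. The pads swing forward as they close: fully open they stand 13 mm farther back than shut.
Start: joints at [-1.41, 0.313, 0.046, 1.304, 0, 1.431], TCP at [0.17, -0.549, 0.25] pointing down, gripper open.
Joint ranges: [-2.76, 2.76], [-0.86, 1.69], [-1.03, 1.26], [-2.2, 2.34], [-1.47, 1.5], [-3.14, 3.14]. Speed limits (rad/s): [2.57, 2.57, 3.14, 3.14, 3.14, 3.14].

## Interface

Orientations are given as a unit quaternion [x, y, z, w].
In Python, from station import state, get_image, job_done gives the robot as it stands. The module is installed in compiled form; this text tells all that it offers.
- The arm moves only by the tool play_rows, never from a script. Its arguments are lists of equal length, an entry for each row: "xyz": the shift along the tool's x, y, z each as a share of 200 mm, from -1 to 1, a list of three; "yaw": the turn about the tool's z as a share of pi/2 rad, from -1 to 1. A call has 1 to 12 rows; each row is the pose to reach, as a shift and turn from the pose commanded when the call began, along the tool's axes at that moment; what a row does not reach only later rows make up. A row lasts 1/12 s, in which the tool goes at most 41.7 mm and 7.16 degrees, less where a joint would pass 70% of its speed; a pose out of reach is approached as far as the arm can. A call with a number of a shift or a turn outside -1 to 1 is refused whole. A call with a gripper value outside its range is refused whole. "grip" is the finger opening in mm, from 0 to 85.4, set as the call begins (left out, the last holds). The fingers move at their own pace and stop on an object; the grip force is fixed at half the most. Time passes only in rows, so rows that repeat a pose let the fingers close. It gives the time, the measured TCP pose, the force, the opening and the grip force at its end, in the units of the state.
- state(): the state, without advancing time (a new reading comes with each control period).
- get_image(name): name is "side" or "top" or "wrist"; returns a dict with "pixels" (420x560x3 uint8, red, green, blue), "fx", "fy", "cx", "cy" (pixels), "dist_coeffs" ([k1, k2, p1, p2, k3] as OpenCV has them; the pictures are not rectified), "cam_to_world" (4x4, takes a point from camera to world coordinates). Camera axes: x right, y down, z forward; pixel columns grow to the right and rows downward; lengths in m; the calibration is good to about 2 mm. A picture is of the moment at which its call begins. There is no depth.
- job_done(): hands the job in; it is judged then, once.
The state is a dict: "clock": time; "qpos": joint angles; "qvel": joint speeds; "effort": joint torques, N m; "ee_pos": TCP position; "orientation": TCP orientation; "ft_force": force on the tool from outside, world axes, zero at the start; "moment": the same for the moment, N m; "finger_gap": finger opening in m; "finger_force": force on a finger pad.
Only numpy, scipy, OpenCV 4.12 (cv2) and the standard library are available. Lean on these libraries where they do the work, as an engineer would, in place of code of your own. Each camera call takes 0.05 s, during which the arm holds its last target. There are 200 camera calls.

## Task

Hang the carrier with the two red cups on the aluminium rail: bring its runner in at the rail's open (yellow-banded) end and slide it along until it is right up against the black stop at the far end. Then close the open end by pushing the orange end stop straight down over the two blue snap hooks until it sits fully home and both sides have clicked. Leave the other things on the table where they are.

Things in the scene. Friction and masses are not known exactly. Their poses are not given: they have to be found in the camera images.
- rail: Rail stand, fixed to the table: aluminium box channel 200 mm long, 40 mm wide, slot along the middle of its top, on a grey foot 100 mm wide, 12 mm thick and a 16 mm web. Origin: on the table under the channel's middle; z up, y along the channel; open end (yellow band) at y=-100 mm, closed end at y=+100 mm. Yaw within 0.3 rad of 0: the open end looks to the robot's right
- rail_mouth (a point): middle of the channel floor at its open end (rail frame 0, -100, 90 mm). Section: floor 90 mm above the table, inside 32 mm wide and 22 mm high (90 to 112 mm), above it lips 5 mm thick (top 117 mm) leaving a 12 mm wide slot, which is open at this end
- rail_home (a point): where the carrier's origin lies when its runner sits on the channel floor and touches the black stop (rail frame 0, 62, 46 mm). The stop's inner face is at y=+92 mm, its top 125 mm above the table
- rail_seat (a point): centre of the top of a low grey pedestal just beyond the open end (rail frame 0, -124, 36 mm; 68 mm in x, 44 mm in y), between the two blue hooks. The end stop's origin lies here when it is fully home
- carrier: Loose twin-cup hanger, 0.2 to 0.33 kg, 197 mm wide, standing on two open red cups (rim diameter 64 mm, foot 46 mm, 85 mm high, centres at x=+-66 mm). Origin: on the table midway between the cups; z up, y along its runner. A steel bridge (24 mm in y, z=76 to 84 mm) joins the cups. Alike after a half turn; starts with yaw within 0.5 rad of 0, at the left or right of the rail
- carrier_grip (a point): in the green grip plate, 115 mm above the carrier's origin: a good TCP point, gripping across x. The plate is 16 mm thick (x), 50 mm long (y), z=84 to 133 mm
- carrier_runner (a point): centre of the black roller runner under the bridge, 52 mm above the carrier's origin: 26 mm wide (x), 60 mm long (y), z=44 to 60 mm, round ends. Above it a steel neck 6 mm thick (x), 50 mm long (y). Runner goes inside the channel, neck in the slot, one cup hangs on each side of the rail
- end_stop: Loose orange end stop, 0.1 to 0.16 kg, standing upright, 116 mm high: hollow skirt 64 (x) by 36 (y) by 56 mm high, open below (inside 52 by 27 mm), with a solid tab on top. Ribs inside both x walls (z=18 to 28.5 mm, 36 mm apart) ride over the hooks' barbs and catch under them. Origin: centre of its underside; z up. Alike after a half turn; starts with yaw within 0.5 rad of 0
- end_stop_grip (a point): in the orange tab, 95 mm above the end stop's origin: a good TCP point, gripping across x. Tab 20 mm thick (x), 36 mm long (y), z=56 to 116 mm. Seated with its y along the rail's y, its underside on the pedestal, the tab closes the open end. Pushing it down peaks at about 17 N some 15 mm above home, then goes lightly; the hooks spring back only in the last 2 mm
- hook_a (a joint): blue spring hook on the pedestal's +x side (20 mm wide, top 82 mm above the table, under the runner's way; barb outwards to 22 mm from the rail's middle plane): 0 rad relaxed, grows to about 0.16 as it is pressed inwards, springs back to 0 at the click
- hook_b (a joint): the same hook on the pedestal's -x side
- pot: bystander: terracotta pot, 90 mm diameter, 80 mm high, origin under its centre
- cup_stack: bystander: stack of red cups, 80 mm diameter, about 146 mm high, origin under its centre

How it is judged:
On the way, in this order (a step that is already met when the one before it is completed fails the run):
1. the carrier's runner has entered the channel at the open end (x of carrier in the frame of rail between -0.006 and 0.006 m and z of carrier in the frame of rail between 0.04 and 0.054 m and angle between the y axis of carrier and the y axis of rail, either way round below 0.2 rad and y of carrier in the frame of rail between -0.115 and 0.04 m), for 0.1 s.
2. the carrier is slid home against the black stop (within about 8 mm) (x of carrier in the frame of rail between -0.006 and 0.006 m and z of carrier in the frame of rail between 0.04 and 0.054 m and angle between the y axis of carrier and the y axis of rail, either way round below 0.2 rad and y of carrier in the frame of rail between 0.054 and 0.068 m), for 0.2 s.
3. the end stop is home on the pedestal and both hooks have sprung back (horizontal distance between end_stop and rail_seat below 0.008 m and z of end_stop in the frame of rail between 0.03 and 0.0385 m and angle between end_stop's own z axis and vertical below 0.08 rad and value of joint each of hook_a, hook_b below 0.04 rad), for 0.2 s.
At the end, for the whole second after the job is handed in: Carrier in the rail (6 mm of its middle, 0.2 rad), within 8 mm of touching the black stop; end stop on its pedestal, upright within 0.08 rad, within 8 mm sideways, underside within 2.5 mm of the pedestal's top, both hooks sprung back below 0.04 rad; both at rest (all of step 2 and all of step 3 and linear speed of each of carrier, end_stop below 0.02 m/s).
It fails at once if the terracotta pot is pushed more than 30 mm from its place (distance of pot from where it was at the start of the episode above 0.03 m).
It fails at once if the stack of cups is pushed more than 30 mm from its place (distance of cup_stack from where it was at the start of the episode above 0.03 m).
It also fails if it takes over 70 s, if anything falls off the work surface, if the arm or the gripper's body presses on something with over 40 N, if the wrist force passes 120 N, or if a joint passes its speed limit or range.

## Working session

There is one attempt and no reset: what is moved stays moved. The work goes in short steps, Python scripts to look and compute and a tool call to move; the robot and the scene stay as the last step left them, time stands still between calls to the robot, and variables do not carry over. Pictures are saved under pics/ and viewed, at most 12 in all, crops included, and the job is handed in when it is done.

Besides the shell and the picture viewer there is one more tool, called by a JSON object that holds its "name" and its "arguments", one argument or row to a line. play_rows: Moves the arm, as the interface text tells. Shift numbers are shares of 200 mm and turn numbers shares of pi/2 rad, none past 1 either way. Its arguments: {"type":"object","properties":{"xyz":{"type":"array"},"yaw":{"type":"array"},"grip":{"type":"number"}},"required":["xyz","yaw"]}

```bash
mkdir -p pics; cat > h.py <<'E'
import numpy as np, cv2, pickle
from station import state, get_image
def K(im): return np.array([[im['fx'],0,im['cx']],[0,im['fy'],im['cy']],[0,0,1.]])
def ray(im,uv):
    p=cv2.undistortPoints(np.array(uv,float).reshape(-1,1,2),K(im),np.array(im['dist_coeffs'],float)).reshape(-1,2)
    T=np.array(im['cam_to_world']); d=np.c_[p,np.ones(len(p))]@T[:3,:3].T
    return T[:3,3],d
def onz(im,uv,z):
    o,d=ray(im,uv); return o+d*((z-o[2])/d[:,2])[:,None]
def proj(im,P):
    T=np.linalg.inv(np.array(im['cam_to_world'])); 
    return cv2.projectPoints(np.array(P,float).reshape(-1,1,3),cv2.Rodrigues(T[:3,:3])[0],T[:3,3],K(im),np.array(im['dist_coeffs'],float))[0].reshape(-1,2)
def save(im,n,crop=None,s=1):
    a=im['pixels'][:,:,::-1]
    if crop: a=a[crop[1]:crop[3],crop[0]:crop[2]]
    cv2.imwrite('pics/'+n,cv2.resize(a,None,fx=s,fy=s,interpolation=cv2.INTER_CUBIC))
E
python3 - <<'E'
from h import *
for n in('top','side'):
    im=get_image(n); save(im,n+'0.png'); pickle.dump(im,open(n+'0.pkl','wb'))
    print(n,im['fx'],np.round(im['cam_to_world'],3).tolist())
s=state(); print(s['ee_pos'],s['orientation'],s['ft_force'],s['clock'])
E
```

```text
top 383.8233093676879 [[-0.011, -0.996, 0.083, 0.52], [-1.0, 0.012, 0.01, -0.006], [-0.01, -0.083, -0.996, 1.008], [0.0, 0.0, 0.0, 1.0]]
side 544.3234943096219 [[0.981, -0.14, 0.135, 0.458], [-0.194, -0.707, 0.68, -0.813], [0.0, -0.694, -0.72, 0.991], [0.0, 0.0, 0.0, 1.0]]
[ 0.17029842 -0.54874119  0.24919482] [ 9.88712964e-01  1.49819854e-01 -8.06437427e-06 -8.28824038e-04] [-0.08757898  0.05790665  0.81618027] 0.1
```

View pics/top0.png

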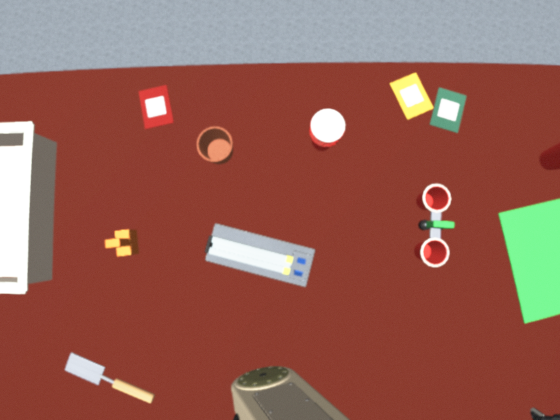

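View pics/side0.png

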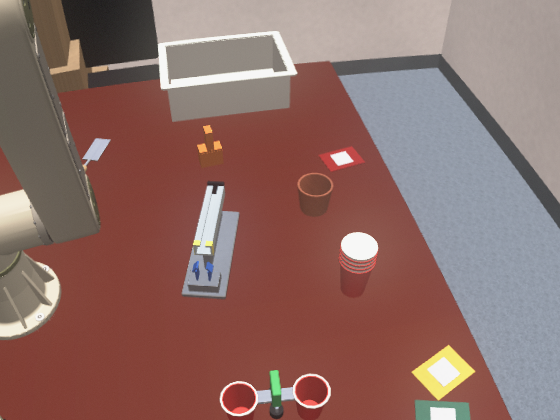

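```bash
python3 - <<'E'
from h import *
T=pickle.load(open('top0.pkl','rb'));S=pickle.load(open('side0.pkl','rb'))
t=T['pixels'][:,:,::-1]; s=S['pixels'][:,:,::-1]
r=lambda a,w,h:cv2.resize(a,(w,h),interpolation=cv2.INTER_CUBIC)
A=r(t[215:295,200:320],480,320) #x4
B=r(t[180:270,410:460],200,360)
C=r(t[220:265,100:145],270,270) #x6
o=np.zeros((600,800,3),np.uint8); o[:320,:480]=A; o[:360,490:690]=B; o[325:595,:270]=C
D=r(s[120:170,190:230],200,250);o[325:575,275:475]=D
cv2.imwrite('pics/c.png',o)
for n,im in(('top',T),('side',S)):
    hsv=cv2.cvtColor(im['pixels'],cv2.COLOR_RGB2HSV)
    for c,lo,hi in(('yellow',(22,90,150),(34,255,255)),('blue',(105,120,60),(130,255,255)),('orange',(8,150,90),(20,255,255)),('green',(50,120,80),(75,255,255)),('white',(0,0,170),(180,60,255))):
        k,l,st,ce=cv2.connectedComponentsWithStats(cv2.inRange(hsv,lo,hi))
        print(n,c,[(st[i,:5].tolist(),ce[i].round(1).tolist()) for i in range(1,k) if st[i,4]>12 and st[i,4]<900])
E
```

```text
top yellow [([390, 73, 43, 46, 750], [411.2, 95.7]), ([106, 230, 22, 17, 178], [117.0, 238.0]), ([117, 247, 13, 8, 86], [123.3, 250.5])]
top blue [([298, 258, 7, 6, 36], [301.0, 260.5]), ([295, 271, 7, 5, 29], [297.9, 272.9])]
top orange [([389, 72, 44, 49, 185], [410.3, 95.3]), ([221, 136, 8, 4, 13], [224.7, 137.5]), ([104, 228, 35, 29, 435], [125.7, 242.3])]
top green [([427, 221, 27, 7, 153], [440.4, 224.2])]
top white [([400, 84, 24, 23, 356], [411.3, 95.1]), ([145, 96, 21, 21, 345], [155.3, 106.2]), ([437, 98, 23, 24, 392], [448.0, 109.4]), ([422, 184, 29, 37, 304], [435.6, 202.9]), ([420, 228, 30, 39, 330], [434.3, 246.0]), ([65, 353, 49, 32, 765], [85.6, 369.1]), ([236, 378, 52, 13, 164], [260.7, 386.3]), ([232, 388, 22, 32, 278], [241.0, 407.4])]
side yellow [([193, 241, 8, 5, 28], [196.6, 242.6]), ([205, 241, 8, 8, 39], [209.1, 243.4])]
side blue [([193, 261, 6, 11, 40], [195.5, 266.0]), ([206, 262, 7, 11, 49], [209.1, 266.6])]
side orange [([197, 125, 26, 43, 681], [209.6, 149.7])]
side green [([270, 370, 11, 26, 100], [274.6, 380.9])]
side white [([0, 0, 17, 9, 116], [6.9,
[... 4620 characters left out ...]
), ([518, 322, 6, 7, 17], [521.1, 325.2]), ([471, 328, 4, 6, 15], [472.4, 330.3]), ([491, 330, 5, 6, 15], [493.5, 332.5]), ([480, 348, 6, 6, 16], [482.7, 351.0]), ([484, 354, 7, 7, 19], [486.5, 357.3]), ([427, 357, 33, 30, 522], [443.4, 371.3]), ([514, 365, 7, 7, 22], [517.1, 367.8]), ([549, 367, 11, 13, 72], [555.0, 373.9]), ([514, 371, 5, 4, 15], [515.7, 372.7]), ([281, 374, 50, 35, 387], [302.8, 392.2]), ([494, 377, 9, 15, 41], [498.4, 383.8]), ([220, 381, 52, 35, 395], [248.2, 398.0]), ([557, 387, 3, 9, 18], [558.4, 391.2]), ([512, 389, 11, 9, 37], [516.8, 393.6]), ([524, 389, 12, 16, 68], [529.8, 397.3]), ([430, 407, 26, 13, 327], [442.2, 413.2]), ([508, 407, 7, 7, 24], [511.0, 410.8])]
```

View pics/c.png

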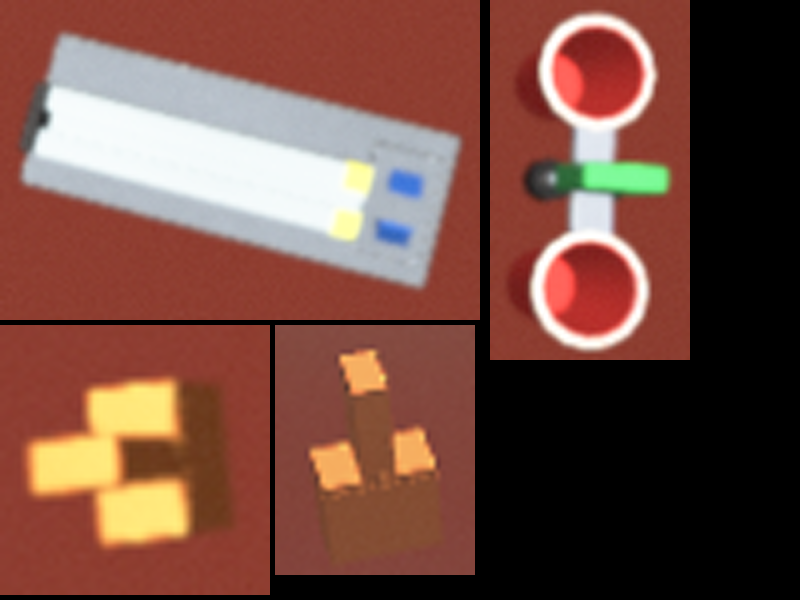

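```bash
python3 - <<'E'
from h import *
T=pickle.load(open('top0.pkl','rb'));S=pickle.load(open('side0.pkl','rb'))
def cr(p,s,o,off): return (np.array(p,float)-o+.5)/s-.5+off
def sh(n,im,uv,z):
    P=onz(im,uv,z); print(n,(P*1000).round(1)[:,:2].tolist()); return P
A=lambda p:cr(p,4,[0,0],[200,215]);B=lambda p:cr(p,4,[490,0],[410,180]);C=lambda p:cr(p,6,[0,325],[100,220]);D=lambda p:cr(p,5,[275,325],[190,120])
g=sh('green',T,B([(583,162),(668,165),(668,193),(582,188)]),.133);print(g.mean(0))
c=sh('cups',T,B([(598,71.5),(589.5,290)]),.085);print(c.mean(0),np.arctan2(-(c[1]-c[0])[1],-(c[1]-c[0])[0]))
f=sh('foot',T,A([(62,33),(460,138),(424,288),(22,183)]),.012);e=f[0]-f[1]+f[3]-f[2];print('ctr',f.mean(0),'yaw',np.arctan2(-e[0],e[1]))
sh('bands outer',T,A([(375,165),(359,240)]),.117);sh('far',T,A([(50,87),(38,155)]),.117)
sh('blue',T,[(301,260.5),(297.9,272.9)],.082);
sh('yel side',S,[(196.6,242.6),(209.1,243.4)],.117)
sh('blue side top',S,[(195.5,261.5),(209.6,262.5)],.082)
t=sh('tab',T,C([(28,441),(118,435),(122,489),(33,495)]),.116);print(t.mean(0))
s1=sh('shA',T,C([(86,388),(176,380),(180,432),(90,440)]),.056)
s2=sh('shB',T,C([(97,488),(184,481),(189,538),(100,546)]),.056);print((s1.mean(0)+s2.mean(0))/2,s1.mean(0)-s2.mean(0))
t=sh('tab side',S,D([(340,354),(377,350),(387,388),(350,394)]),.116);print(t.mean(0))
for m,z in(((215,145),.08),((328,125),.146)): sh('by',T,[m],z)
E
```

```text
green [[553.5, -350.4], [551.1, -400.5], [534.9, -399.8], [538.6, -349.2]]
[ 0.54451487 -0.37497102  0.133     ]
cups [[610.4, -381.1], [478.1, -370.3]]
[ 0.54423817 -0.37567326  0.085     ] -0.08138634707015127
foot [[557.9, 171.3], [487.3, -86.3], [391.7, -61.6], [461.0, 197.3]]
ctr [0.47448617 0.05516168 0.012     ] yaw -0.2646873999365807
bands outer [[475.8, -28.5], [433.0, -18.8]]
far [[522.6, 159.6], [483.3, 166.6]]
blue [[462.8, -47.5], [433.4, -39.7]]
yel side [[442.1, -10.0], [468.6, -17.5]]
blue side top [[433.7, -32.8], [463.8, -41.5]]
tab [[518.3, 417.9], [520.5, 381.2], [499.4, 379.2], [497.1, 415.5]]
[0.5088335  0.39845604 0.116     ]
shA [[540.4, 421.5], [543.5, 382.5], [521.7, 380.4], [518.5, 419.4]]
shB [[498.4, 416.0], [501.2, 378.4], [477.5, 375.9], [474.2, 414.3]]
[0.50944016 0.39854531 0.056     ] [0.04317296 0.00484151 0.        ]
tab side [[497.5, 418.1], [517.9, 417.6], [519.5, 381.6], [499.3, 380.4]]
[0.50855445 0.39943574 0.116     ]
by [[747.8, 160.4]]
by [[774.9, -111.7]]
```

```bash
cat >> h.py <<'E'
from scipy.spatial.transform import Rotation as Ro
RY=-.263; RO=np.array([.4795,.0744,0])
def railp(x,y,z):
    c,s=np.cos(RY),np.sin(RY); return RO+np.array([c*x-s*y,s*x+c*y,z])
def plan(p,ang=None):
    s=state(); R=Ro.from_quat(s['orientation']).as_matrix(); a=np.arctan2(R[1,0],R[0,0])
    d=R.T@(np.array(p)-s['ee_pos'])/.2
    print('t',round(s['clock'],2),'ee',np.round(s['ee_pos'],4),'ang',round(a,4),'F',np.round(s['ft_force'],1),'gap',round(s['finger_gap'],4),'| shift',d.round(4),'yaw',None if ang is None else round(-(ang-a)/(np.pi/2),4))
E
```

{"name": "play_rows", "arguments": {
  "xyz": [
    [0.98,-0.135,0],
    [0.98,-0.135,0],
    [0.98,-0.135,0],
    [0.98,-0.135,0],
    [0.98,-0.135,0],
    [0.98,-0.135,0],
    [0.98,-0.135,0],
    [0.98,-0.135,0],
    [0.98,-0.135,0],
    [0.98,-0.135,0],
    [0.98,-0.135,0],
    [0.98,-0.135,0]
  ],
  "yaw": [-0.757,-0.757,-0.757,-0.757,-0.757,-0.757,-0.757,-0.757,-0.757,-0.757,-0.757,-0.757],
  "grip": 60
}}

```text
clock: 1.1
ee_pos: [0.3495, -0.4651, 0.2496]
orientation: [0.736, 0.677, 0.0, -0.0]
ft_force: [0.3, 0.6, -0.3]
finger_gap: 0.0596
finger_force: 0.0
```

```bash
python3 -c "
from h import *
plan([.5443,-.3753,.18],np.pi/2-.078)"
```

```text
t 1.1 ee [ 0.3495 -0.4651  0.2496] ang 1.4879 F [ 0.3  0.6 -0.3] gap 0.0596 | shift [0.5281 0.9337 0.3481] yaw -0.0031
```

{"name": "play_rows", "arguments": {
  "xyz": [
    [0.528,0.934,0.2],
    [0.528,0.934,0.2],
    [0.528,0.934,0.2],
    [0.528,0.934,0.2],
    [0.528,0.934,0.2],
    [0.528,0.934,0.2],
    [0.528,0.934,0.2],
    [0.528,0.934,0.2],
    [0.528,0.934,0.2]
  ],
  "yaw": [-0.003,-0.003,-0.003,-0.003,-0.003,-0.003,-0.003,-0.003,-0.003]
}}

```text
clock: 1.85
ee_pos: [0.5434, -0.3758, 0.2102]
orientation: [0.734, 0.679, -0.0, -0.0]
ft_force: [0.1, -0.2, -0.0]
finger_gap: 0.0599
finger_force: 0.0
```

```bash
python3 - <<'E'
from h import *
im=get_image('wrist'); pickle.dump(im,open('w1.pkl','wb')); save(im,'w1.png')
P=[[.5443,-.3753,.133]]; print(proj(im,P), np.round(im['cam_to_world'],3).tolist())
plan([.5443,-.3753,.115],np.pi/2-.078)
E
```

```text
[[279.10077422 224.68437045]] [[0.997, -0.074, -0.022, 0.548], [-0.077, -0.959, -0.272, -0.307], [-0.001, 0.273, -0.962, 0.334], [0.0, 0.0, 0.0, 1.0]]
t 1.9 ee [ 0.5431 -0.3762  0.2104] ang 1.4924 F [-1.1  0.   0.2] gap 0.0599 | shift [0.005  0.0056 0.4772] yaw -0.0003
```

View pics/w1.png

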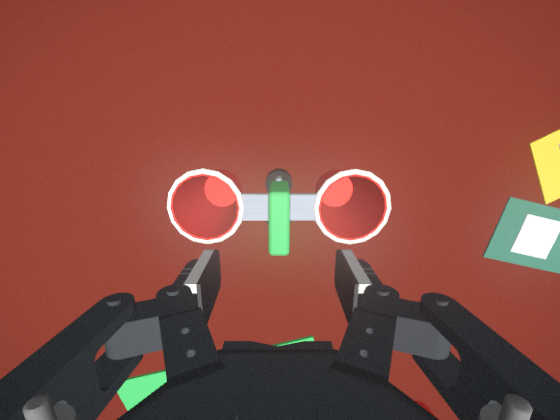

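Wrist view: the green plate stands upright in the image at column 279, rows about 180–255, centred between the fingers; the predicted centre (279, 225) agrees. Descend and grip.

{"name": "play_rows", "arguments": {
  "xyz": [
    [0.005,0.006,0.2],
    [0.005,0.006,0.35],
    [0.005,0.006,0.477],
    [0.005,0.006,0.477],
    [0.005,0.006,0.477],
    [0.005,0.006,0.477]
  ],
  "yaw": [0,0,0,0,0,0]
}}

```text
clock: 2.4
ee_pos: [0.5455, -0.3758, 0.1167]
orientation: [0.734, 0.679, 0.0, 0.001]
ft_force: [0.6, -0.2, -0.2]
finger_gap: 0.06
finger_force: 0.0
```

{"name": "play_rows", "arguments": {
  "xyz": [
    [0,0,0],
    [0,0,0],
    [0,0,0],
    [0,0,0],
    [0,0,0],
    [0,0,0],
    [0,0,0],
    [0,0,0],
    [0,0,0]
  ],
  "yaw": [0,0,0,0,0,0,0,0,0],
  "grip": 0
}}

```text
clock: 3.15
ee_pos: [0.5459, -0.3749, 0.116]
orientation: [0.734, 0.68, -0.0, 0.001]
ft_force: [-3.0, -1.3, 5.7]
finger_gap: 0.0154
finger_force: 59.5
```

```bash
python3 -c "
from h import *
print(railp(0,-190,0))
plan([.5443,-.3753,.215],np.pi/2-.263)"
```

```text
[ -48.91642652 -183.39233389    0.        ]
t 3.15 ee [ 0.5459 -0.3749  0.116 ] ang 1.4946 F [-3.  -1.3  5.7] gap 0.0154 | shift [-0.0034 -0.0073 -0.495 ] yaw 0.1189
```

{"name": "play_rows", "arguments": {
  "xyz": [
    [0,0,-0.15],
    [0,0,-0.28],
    [0,0,-0.28],
    [0.2,-0.1,-0.28],
    [0.4,-0.2,-0.28],
    [0.6,-0.3,-0.28],
    [0.6,-0.3,-0.28],
    [0.6,-0.3,-0.28],
    [0.6,-0.3,-0.28]
  ],
  "yaw": [0,0,0,0.04,0.08,0.119,0.119,0.119,0.119]
}}

```text
clock: 3.9
ee_pos: [0.4947, -0.2493, 0.1701]
orientation: [0.793, 0.609, -0.0, -0.0]
ft_force: [0.7, -0.1, -2.1]
finger_gap: 0.0153
finger_force: 60.1
```

```bash
python3 -c "
from h import *
plan(railp(0,-.19,.166),np.pi/2-.263)"
```

```text
t 3.9 ee [ 0.4947 -0.2493  0.1701] ang 1.3095 F [ 0.7 -0.1 -2.1] gap 0.0153 | shift [ 0.5936 -0.4933  0.0208] yaw 0.0011
```

{"name": "play_rows", "arguments": {
  "xyz": [
    [0.15,-0.12,0.01],
    [0.3,-0.25,0.02],
    [0.45,-0.37,0.02],
    [0.594,-0.493,0.02],
    [0.594,-0.493,0.02],
    [0.594,-0.493,0.02],
    [0.594,-0.493,0.02],
    [0.594,-0.493,0.02]
  ],
  "yaw": [0,0,0,0,0,0,0,0]
}}

```text
clock: 4.57
ee_pos: [0.432, -0.1112, 0.1668]
orientation: [0.794, 0.608, 0.0, 0.001]
ft_force: [0.7, -0.6, -2.7]
finger_gap: 0.0151
finger_force: 60.7
```

```bash
python3 - <<'E'
from h import *
o=np.zeros((600,800,3),np.uint8)
for n in('wrist','top','side'):
    im=get_image(n); pickle.dump(im,open(n+'2.pkl','wb')); a=im['pixels'][:,:,::-1]
    if n=='wrist': o[:420,:560]=a
    if n=='side': o[:400,560:800]=cv2.resize(a[200:350,160:250],(240,400))
    if n=='top': o[420:600,:600]=cv2.resize(a[225:285,200:400],(600,180))
cv2.imwrite('pics/d.png',o)
plan(railp(0,-.12,.166),np.pi/2-.263)
E
```

```text
t 4.72 ee [ 0.4313 -0.1109  0.1665] ang 1.3062 F [-0.  -0.7 -2.6] gap 0.0148 | shift [ 0.3572 -0.0086  0.0025] yaw -0.001
```

View pics/d.png

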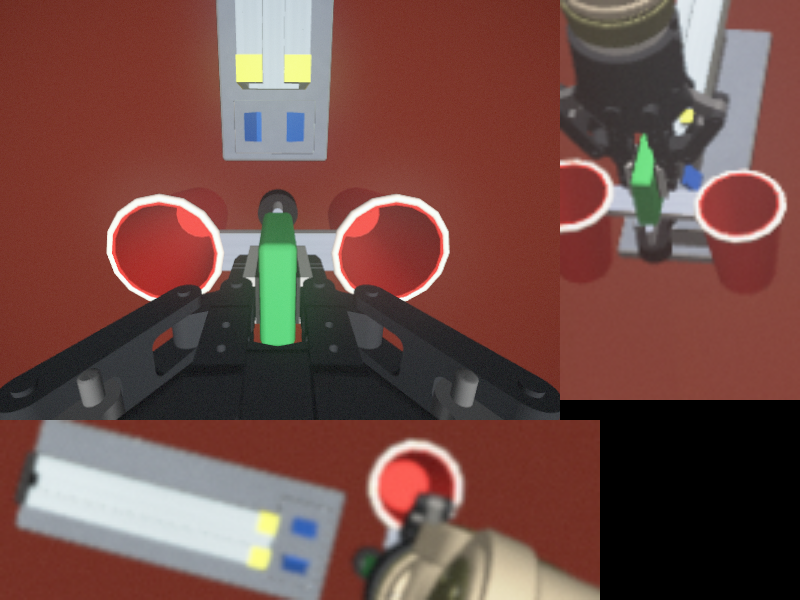

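```bash
python3 - <<'E'
from h import *
im=pickle.load(open('wrist2.pkl','rb'))
c,s=np.cos(RY),np.sin(RY)
def lat(P):
    d=np.atleast_2d(P)-RO; return (np.c_[c*d[:,0]+s*d[:,1],-s*d[:,0]+c*d[:,1]]*1000).round(1).tolist()
print('bands outer',lat(onz(im,[(236,54),(236,82),(311,54),(311,82)],.117)))
print('bands inner',lat(onz(im,[(263,54),(263,82),(284.5,54),(284.5,82)],.117)))
hsv=cv2.cvtColor(im['pixels'],cv2.COLOR_RGB2HSV)
y=cv2.inRange(hsv,(22,90,120),(34,255,255)); g=cv2.inRange(hsv,(50,120,80),(75,255,255)); b=cv2.inRange(hsv,(105,120,60),(130,255,255))
for r in (60,70,78): q=np.where(y[r])[0]; print('y',r,q.min(),q.max(),[lat(onz(im,[(u,r)],.117))[0] for u in (q.min()-.5,q.max()+.5)])
for r in (222,235,250,280,310,330): q=np.where(g[r])[0]; print('g',r,q.min(),q.max())
for r in (120,130):
    q=np.where(b[r])[0]; print('b',r,q.min(),q.max(),lat(onz(im,[(q.min(),r),(q.max(),r)],.082)))
# cups rims
w=cv2.inRange(hsv,(0,0,170),(180,60,255)); 
print('plate top row ~245..345',[lat(onz(im,[(u,r)],.184)) for u,r in((260.5,250),(295.5,250),(260.5,330),(295.5,330))])
print('rims',lat(onz(im,[(165,247.5),(391.5,247.5)],.136)))
print('tcp',lat([.4313,-.1109,0]))
E
```

```text
bands outer [[-20.1, -84.2], [-20.6, -98.3], [20.6, -84.2], [21.0, -98.4]]
bands inner [[-5.5, -84.2], [-5.7, -98.4], [6.2, -84.2], [6.3, -98.4]]
y 60 236 310 [[-20.5, -87.1], [20.4, -87.2]]
y 70 236 309 [[-20.7, -92.2], [20.0, -92.2]]
y 78 236 309 [[-20.8, -96.3], [20.1, -96.3]]
g 222 276 288
g 235 267 289
g 250 259 295
g 280 260 295
g 310 260 294
g 330 260 294
b 120 245 303 [[-19.9, -117.7], [20.0, -117.7]]
b 130 245 302 [[-20.1, -124.4], [19.5, -124.4]]
plate top row ~245..345 [[[-4.6, -169.6]], [[9.3, -169.7]], [[-5.2, -207.3]], [[10.0, -207.3]]]
rims [[-62.6, -189.2], [68.1, -189.4]]
tcp [[1.6, -191.5]]
```

Wrist view: slot middle (column ~273.5, yellow bands at rows 54–82) agrees with my rail pose; the green plate (columns 260–295) lies about 2 mm to +x. Correct this and enter slowly.

{"name": "play_rows", "arguments": {
  "xyz": [
    [0.05,-0.011,0.008],
    [0.1,-0.011,0.008],
    [0.15,-0.011,0.008],
    [0.2,-0.011,0.008],
    [0.24,-0.011,0.008],
    [0.27,-0.011,0.008],
    [0.3,-0.011,0.008],
    [0.33,-0.011,0.008],
    [0.36,-0.011,0.008],
    [0.38,-0.011,0.008],
    [0.4,-0.011,0.008],
    [0.4,-0.011,0.008]
  ],
  "yaw": [0,0,0,0,0,0,0,0,0,0,0,0]
}}

```text
clock: 5.72
ee_pos: [0.4494, -0.0314, 0.165]
orientation: [0.794, 0.608, 0.0, -0.0]
ft_force: [0.4, 0.8, -2.4]
finger_gap: 0.0151
finger_force: 60.7
```

```bash
python3 - <<'E'
from h import *
plan(railp(0,.03,.165),np.pi/2-.263)
im=get_image('wrist'); save(im,'w3.png')
E
```

```text
t 5.72 ee [ 0.4494 -0.0314  0.165 ] ang 1.3083 F [ 0.4  0.8 -2.4] gap 0.0151 | shift [ 6.998e-01  8.300e-03 -1.000e-04] yaw 0.0003
```

View pics/w3.png

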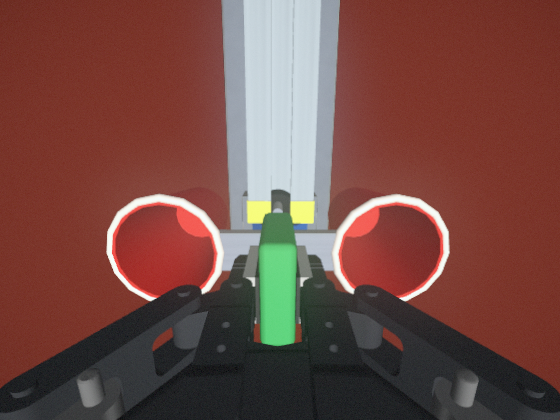

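The runner's front is in the mouth, centred between the yellow bands (column ~281), and there is no contact force. Slide on.

{"name": "play_rows", "arguments": {
  "xyz": [
    [0.07,0,0],
    [0.14,0,0],
    [0.21,0,0],
    [0.28,0,0],
    [0.35,0,0],
    [0.42,0,0],
    [0.49,0,0],
    [0.56,0,0],
    [0.63,0,0],
    [0.7,0,0],
    [0.7,0,0],
    [0.7,0,0]
  ],
  "yaw": [0,0,0,0,0,0,0,0,0,0,0,0]
}}

```text
clock: 6.77
ee_pos: [0.4857, 0.1033, 0.1648]
orientation: [0.793, 0.609, -0.0, 0.0]
ft_force: [-0.7, -0.1, -3.0]
finger_gap: 0.0155
finger_force: 60.6
```

```bash
python3 - <<'E'
from h import *
plan(railp(0,.062,.162),np.pi/2-.263)
E
```

```text
t 6.77 ee [0.4857 0.1033 0.1648] ang 1.3086 F [-0.7 -0.1 -3. ] gap 0.0155 | shift [0.1624 0.0078 0.014 ] yaw 0.0005
```

Free so far. Go slowly up to the stop.

{"name": "play_rows", "arguments": {
  "xyz": [
    [0.03,0,0.004],
    [0.06,0,0.008],
    [0.09,0,0.012],
    [0.11,0,0.014],
    [0.125,0,0.014],
    [0.14,0,0.014],
    [0.15,0,0.014],
    [0.157,0,0.014],
    [0.157,0,0.014]
  ],
  "yaw": [0,0,0,0,0,0,0,0,0]
}}

```text
clock: 7.52
ee_pos: [0.4939, 0.1339, 0.1622]
orientation: [0.794, 0.608, 0.0, -0.0]
ft_force: [-0.1, -0.7, -3.0]
finger_gap: 0.0152
finger_force: 60.8
```

```bash
python3 - <<'E'
from h import *
plan(railp(0,.062,.162),np.pi/2-.263)
E
```

```text
t 7.52 ee [0.4939 0.1339 0.1622] ang 1.308 F [-0.1 -0.7 -3. ] gap 0.0152 | shift [0.0039 0.0077 0.0008] yaw 0.0001
```

{"name": "play_rows", "arguments": {
  "xyz": [
    [0.008,0,0],
    [0.012,0,0],
    [0.016,0,0],
    [0.02,0,0],
    [0.02,0,0]
  ],
  "yaw": [0,0,0,0,0]
}}

```text
clock: 7.93
ee_pos: [0.4949, 0.1376, 0.1622]
orientation: [0.794, 0.608, 0.0, -0.0]
ft_force: [-0.4, 0.0, -1.7]
finger_gap: 0.0155
finger_force: 60.9
```

{"name": "play_rows", "arguments": {
  "xyz": [
    [0.008,0,0],
    [0.016,0,0],
    [0.02,0,0],
    [0.02,0,0],
    [0.02,0,0]
  ],
  "yaw": [0,0,0,0,0]
}}

```text
clock: 8.35
ee_pos: [0.4952, 0.1389, 0.1624]
orientation: [0.794, 0.608, -0.002, 0.002]
ft_force: [-2.7, -8.7, 2.8]
finger_gap: 0.0151
finger_force: 61.6
```

Contact with the stop (9 N). Relax by 2 mm of command, and open.

{"name": "play_rows", "arguments": {
  "xyz": [
    [-0.01,0,0.005],
    [-0.01,0,0.005],
    [-0.01,0,0.005]
  ],
  "yaw": [0,0,0]
}}

```text
clock: 8.6
ee_pos: [0.4952, 0.1383, 0.1622]
orientation: [0.794, 0.608, -0.001, 0.001]
ft_force: [-3.6, -4.7, 6.3]
finger_gap: 0.0157
finger_force: 62.0
```

{"name": "play_rows", "arguments": {
  "xyz": [
    [0,0,0],
    [0,0,0],
    [0,0,0],
    [0,0,0],
    [0,0,0],
    [0,0,-0.15],
    [0,0,-0.3],
    [0,0,-0.45],
    [0,0,-0.6],
    [0,0,-0.6]
  ],
  "yaw": [0,0,0,0,0,0,0,0,0,0],
  "grip": 50
}}

```text
clock: 9.43
ee_pos: [0.4979, 0.1399, 0.2873]
orientation: [0.794, 0.608, 0.004, 0.002]
ft_force: [0.3, 0.8, 0.9]
finger_gap: 0.05
finger_force: 0.0
```

```bash
python3 - <<'E'
from h import *
o=np.zeros((420,800,3),np.uint8)
for n in('wrist','side'):
    im=get_image(n); pickle.dump(im,open(n+'4.pkl','wb')); a=im['pixels'][:,:,::-1]
    if n=='wrist': o[:420,:560]=a; W=im
    else: o[:400,560:]=cv2.resize(a[150:300,155:245],(240,400))
cv2.imwrite('pics/w4.png',o)
print('exp plate ends',proj(W,[railp(0,y,.179) for y in(.037,.087)]),'stop face',proj(W,[railp(0,.092,.125)]))
plan([.509,.399,.28],np.pi/2+.09)
E
```

```text
exp plate ends [[275.55746203 248.20366218]
 [275.49643426 191.46050342]] stop face [[275.31168276 175.22597529]]
t 9.53 ee [0.4963 0.1396 0.2824] ang 1.3078 F [-0.3  0.3 -0.5] gap 0.0503 | shift [ 1.2688 -0.2758  0.0126] yaw -0.2247
```

View pics/w4.png

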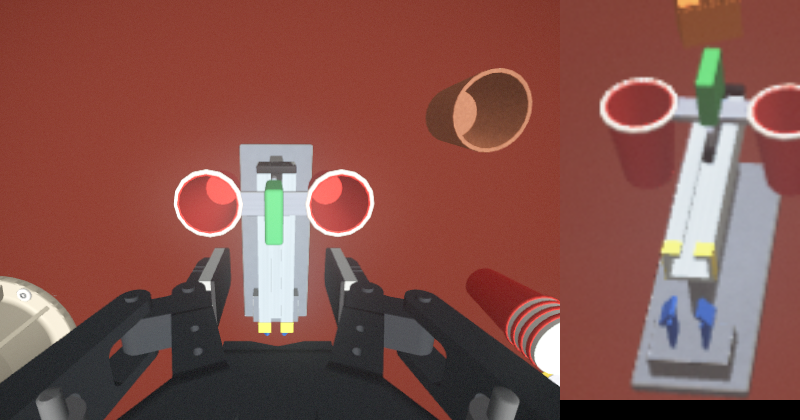

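The carrier hangs in the rail against the stop (plate rows 180–244, stop at row ~168). On to the end stop.

{"name": "play_rows", "arguments": {
  "xyz": [
    [0.2,-0.04,0],
    [0.4,-0.09,0],
    [0.6,-0.13,0],
    [0.8,-0.18,0],
    [0.98,-0.215,0],
    [0.98,-0.215,0],
    [0.98,-0.215,0],
    [0.98,-0.215,0]
  ],
  "yaw": [-0.075,-0.15,-0.225,-0.225,-0.225,-0.225,-0.225,-0.225],
  "grip": 60
}}

```text
clock: 10.2
ee_pos: [0.5041, 0.3396, 0.2793]
orientation: [0.674, 0.739, -0.002, -0.0]
ft_force: [-0.4, -1.0, 0.3]
finger_gap: 0.0598
finger_force: 0.0
```

```bash
python3 - <<'E'
from h import *
W=get_image('wrist'); save(W,'w5.png'); print('tab',proj(W,[[.509,.399,.116]]))
hsv=cv2.cvtColor(W['pixels'],cv2.COLOR_RGB2HSV); m=cv2.inRange(hsv,(8,150,200),(28,255,255))
k,l,st,ce=cv2.connectedComponentsWithStats(m); big=[i for i in range(1,k) if st[i,4]>100]; print([(st[i].tolist(),ce[i].round(1)) for i in big])
for i in big:
    for z in(.056,.116):
        q=cv2.minAreaRect(np.argwhere(l==i)[:,::-1].astype(np.float32)); P=onz(W,cv2.boxPoints(q),z); print(z,(P.mean(0)*1000).round(1),[(np.round(P[j+1]-P[j],4)[:2]).tolist() for j in range(2)])
plan([.509,.399,.15],np.pi/2+.09)
E
```

```text
tab [[288.96705184 138.53981483]]
[([260, 118, 42, 39, 224], array([280. , 136.2]))]
0.056 [501.4 397.6  56. ] [[0.0467, 0.0043], [0.0049, -0.0427]]
0.116 [500.8 399.4 116. ] [[0.0386, 0.0035], [0.004, -0.0353]]
t 10.25 ee [0.5043 0.339  0.2799] ang 1.6607 F [0.2 0.5 0.3] gap 0.0601 | shift [0.2974 0.0516 0.6489] yaw -0.0001
```

View pics/w5.png

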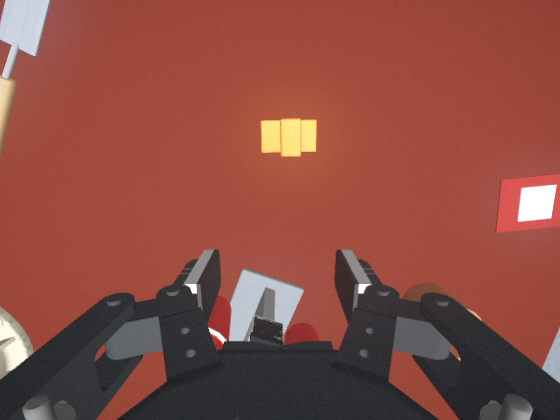

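The tab is at about (290.5, 137.5), within 1.5 px of the prediction and aligned. Approach, descend, grip.

{"name": "play_rows", "arguments": {
  "xyz": [
    [0.15,0.03,0.15],
    [0.298,0.056,0.3],
    [0.298,0.056,0.45],
    [0.298,0.056,0.6],
    [0.298,0.056,0.75],
    [0.298,0.056,0.85],
    [0.298,0.056,0.92],
    [0.298,0.056,0.92],
    [0.298,0.056,0.92]
  ],
  "yaw": [0,0,0,0,0,0,0,0,0]
}}

```text
clock: 11.0
ee_pos: [0.5104, 0.3984, 0.0966]
orientation: [0.675, 0.738, -0.001, -0.0]
ft_force: [0.1, -0.2, -0.1]
finger_gap: 0.0601
finger_force: 0.0
```

{"name": "play_rows", "arguments": {
  "xyz": [
    [0,0,0],
    [0,0,0],
    [0,0,0],
    [0,0,0],
    [0,0,0],
    [0,0,0],
    [0,0,0],
    [0,0,0]
  ],
  "yaw": [0,0,0,0,0,0,0,0],
  "grip": 0
}}

```text
clock: 11.67
ee_pos: [0.5115, 0.4005, 0.0988]
orientation: [0.675, 0.738, 0.001, 0.001]
ft_force: [-0.5, -2.1, 7.0]
finger_gap: 0.0197
finger_force: 59.0
```

{"name": "play_rows", "arguments": {
  "xyz": [
    [0,0,-0.15],
    [0,0,-0.3],
    [0,0,-0.5],
    [0,0,-0.7],
    [0,0,-0.9],
    [0,0,-1],
    [0,0,-1],
    [0,0,-1]
  ],
  "yaw": [0,0,0,0,0,0,0,0]
}}

```text
clock: 12.33
ee_pos: [0.5111, 0.4007, 0.2984]
orientation: [0.674, 0.738, 0.001, 0.0]
ft_force: [0.5, 0.3, -2.4]
finger_gap: 0.0194
finger_force: 59.0
```

```bash
python3 - <<'E'
from h import *
print(railp(0,-.19,0),railp(-.15,0,0))
plan([.42,.15,.295],np.pi/2-.263)
E
```

```text
[ 0.43010407 -0.10906673  0.        ] [0.33465784 0.11339678 0.        ]
t 12.33 ee [0.5111 0.4007 0.2984] ang 1.6614 F [ 0.5  0.3 -2.4] gap 0.0194 | shift [-1.2071 -0.5668  0.0138] yaw 0.2251
```

{"name": "play_rows", "arguments": {
  "xyz": [
    [-0.15,-0.04,0],
    [-0.3,-0.09,0],
    [-0.48,-0.14,0],
    [-0.66,-0.19,0],
    [-0.84,-0.25,0],
    [-0.957,-0.288,0],
    [-0.957,-0.288,0]
  ],
  "yaw": [0.05,0.1,0.15,0.2,0.225,0.225,0.225]
}}

```text
clock: 12.92
ee_pos: [0.4679, 0.2003, 0.2949]
orientation: [0.795, 0.607, -0.003, -0.0]
ft_force: [-0.4, -0.2, -1.2]
finger_gap: 0.0191
finger_force: 59.2
```

```bash
python3 - <<'E'
from h import *
plan(railp(0,-.19,.298),np.pi/2-.263)
E
```

```text
t 12.92 ee [0.4679 0.2003 0.2949] ang 1.3037 F [-0.4 -0.2 -1.2] gap 0.0191 | shift [-1.5422  0.2259 -0.0099] yaw -0.0026
```

{"name": "play_rows", "arguments": {
  "xyz": [
    [-0.2,0.03,-0.02],
    [-0.4,0.06,-0.02],
    [-0.6,0.09,-0.02],
    [-0.8,0.11,-0.02],
    [-1,0.14,-0.02],
    [-1,0.14,-0.02],
    [-1,0.14,-0.02]
  ],
  "yaw": [0,0,0,0,0,0,0]
}}

```text
clock: 13.5
ee_pos: [0.4446, 0.0022, 0.2992]
orientation: [0.795, 0.606, -0.001, -0.001]
ft_force: [1.0, 0.1, -0.9]
finger_gap: 0.0191
finger_force: 59.2
```

```bash
python3 - <<'E'
from h import *
plan(railp(0,-.19,.205),np.pi/2-.263)
E
```

```text
t 13.5 ee [0.4446 0.0022 0.2992] ang 1.3027 F [ 1.   0.1 -0.9] gap 0.0191 | shift [-0.5554  0.0793  0.4708] yaw -0.0032
```

{"name": "play_rows", "arguments": {
  "xyz": [
    [-0.2,0.03,0],
    [-0.4,0.06,0],
    [-0.555,0.079,0.1],
    [-0.555,0.079,0.25],
    [-0.555,0.079,0.4],
    [-0.555,0.079,0.47],
    [-0.555,0.079,0.47],
    [-0.555,0.079,0.47],
    [-0.555,0.079,0.47],
    [-0.555,0.079,0.47]
  ],
  "yaw": [-0.003,-0.003,-0.003,-0.003,-0.003,-0.003,-0.003,-0.003,-0.003,-0.003]
}}

```text
clock: 14.33
ee_pos: [0.433, -0.107, 0.2084]
orientation: [0.792, 0.611, 0.001, 0.001]
ft_force: [0.5, -0.6, -1.5]
finger_gap: 0.0195
finger_force: 58.9
```

```bash
python3 - <<'E'
from h import *
W=get_image('wrist'); pickle.dump(W,open('w6.pkl','wb')); save(W,'w6.png')
plan(railp(0,-.124,.205),np.pi/2-.263)
E
```

```text
t 14.38 ee [ 0.433  -0.1072  0.2084] ang 1.3135 F [ 0.5  0.3 -1.5] gap 0.0194 | shift [ 0.3171 -0.0096  0.0171] yaw 0.0036
```

View pics/w6.png

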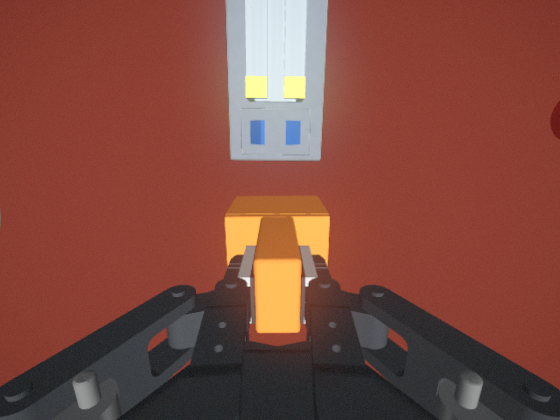

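```bash
python3 - <<'E'
from h import *
W=pickle.load(open('w6.pkl','rb'))
c,s=np.cos(RY),np.sin(RY)
def lat(n,uv,z):
    d=onz(W,uv,z)-RO; q=np.c_[c*d[:,0]+s*d[:,1],-s*d[:,0]+c*d[:,1]]*1000; print(n,q.round(1).tolist(),q.mean(0).round(1))
hsv=cv2.cvtColor(W['pixels'],cv2.COLOR_RGB2HSV)
b=cv2.inRange(hsv,(105,120,60),(130,255,255)); o=cv2.inRange(hsv,(8,150,90),(20,255,255))
k,l,st,ce=cv2.connectedComponentsWithStats(b); print([st[i].tolist() for i in range(1,k) if st[i,4]>20])
lat('bands',[(245.5,76),(245.5,99),(305.5,76),(305.5,98)],.117)
lat('pedestal',[(241,109),(306,107),(240.5,153),(309.5,155)],.036)
lat('hooks',[(250,120.5),(250,144),(301,120.5),(301,144)],.082)
for r in (220,260,300,320): q=np.where(o[r])[0]; print(r,q.min(),q.max())
lat('shoulder',[(227,213),(328,213)],.166)
lat('tabtop',[(255,260),(300,260),(256,331),(300,331)],.227)
d=state()['ee_pos']-RO; print('tcp',c*d[0]+s*d[1],-s*d[0]+c*d[1])
E
```

```text
[[251, 121, 13, 23, 297], [286, 121, 14, 23, 318]]
bands [[-20.3, -84.4], [-20.6, -99.3], [20.8, -84.2], [21.2, -98.4]] [  0.3 -91.6]
pedestal [[-33.4, -101.2], [29.6, -98.9], [-35.0, -143.2], [34.6, -144.8]] [  -1. -122.]
hooks [[-20.8, -112.9], [-21.1, -131.9], [21.3, -112.6], [21.9, -131.6]] [   0.3 -122.2]
220 224 329
260 226 327
300 255 300
320 255 299
shoulder [[-28.1, -167.8], [32.2, -167.4]] [   2.  -167.6]
tabtop [[-7.1, -169.0], [10.8, -168.9], [-7.1, -202.4], [11.7, -202.3]] [   2.1 -185.7]
tcp 0.0022684992405737903 -0.1874054991291068
```

{"name": "play_rows", "arguments": {
  "xyz": [
    [0.1,-0.007,0],
    [0.2,-0.007,0],
    [0.28,-0.007,0],
    [0.318,-0.007,0],
    [0.318,-0.007,0],
    [0.318,-0.007,0.05],
    [0.318,-0.007,0.09],
    [0.318,-0.007,0.09],
    [0.318,-0.007,0.09]
  ],
  "yaw": [0.003,0.003,0.003,0.003,0.003,0.003,0.003,0.003,0.003]
}}

```text
clock: 15.13
ee_pos: [0.4459, -0.0459, 0.1881]
orientation: [0.794, 0.608, -0.001, -0.001]
ft_force: [-0.5, -0.8, -0.7]
finger_gap: 0.0191
finger_force: 59.1
```

```bash
python3 - <<'E'
from h import *
W=get_image('wrist'); S=get_image('side'); a=S['pixels'][:,:,::-1]
o=np.zeros((420,800,3),np.uint8); o[:,:560]=W['pixels'][:,:,::-1]; o[:400,560:]=cv2.resize(a[190:310,160:232],(240,400)); cv2.imwrite('pics/w7.png',o)
plan(railp(0,-.122,.134),np.pi/2-.263)
E
```

```text
t 15.23 ee [ 0.4466 -0.046   0.189 ] ang 1.3067 F [-0.1 -0.6 -1.4] gap 0.0188 | shift [0.014  0.0025 0.2748] yaw -0.0007
```

View pics/w7.png

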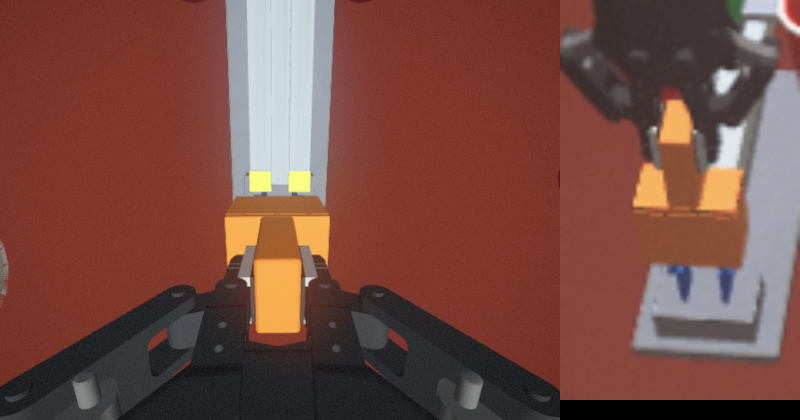

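Skirt is right over both hooks, aligned with the rail (bands at columns 249–310, skirt 226–329). Lower with a 1 mm correction and check force.

{"name": "play_rows", "arguments": {
  "xyz": [
    [0.005,0.004,0.02],
    [0.005,0.004,0.04],
    [0.005,0.004,0.06],
    [0.005,0.004,0.08],
    [0.005,0.004,0.1],
    [0.005,0.004,0.12],
    [0.005,0.004,0.12],
    [0.005,0.004,0.12]
  ],
  "yaw": [0,0,0,0,0,0,0,0]
}}

```text
clock: 15.9
ee_pos: [0.4476, -0.0446, 0.1648]
orientation: [0.794, 0.608, -0.0, -0.0]
ft_force: [0.1, -0.8, -0.8]
finger_gap: 0.0196
finger_force: 59.1
```

{"name": "play_rows", "arguments": {
  "xyz": [
    [0,0,0.015],
    [0,0,0.03],
    [0,0,0.045],
    [0,0,0.06],
    [0,0,0.075],
    [0,0,0.09],
    [0,0,0.105],
    [0,0,0.105]
  ],
  "yaw": [0,0,0,0,0,0,0,0]
}}

```text
clock: 16.57
ee_pos: [0.4514, -0.0457, 0.149]
orientation: [0.794, 0.608, 0.003, 0.004]
ft_force: [-5.0, 0.7, 2.1]
finger_gap: 0.0195
finger_force: 60.1
```

{"name": "play_rows", "arguments": {
  "xyz": [
    [0,0,0.015],
    [0,0,0.03],
    [0,0,0.045],
    [0,0,0.06],
    [0,0,0.07],
    [0,0,0.07],
    [0,0,0.07]
  ],
  "yaw": [0,0,0,0,0,0,0]
}}

```text
clock: 17.15
ee_pos: [0.448, -0.0448, 0.1347]
orientation: [0.794, 0.608, 0.001, 0.001]
ft_force: [-14.6, 3.4, 45.1]
finger_gap: 0.0191
finger_force: 66.6
```

```bash
python3 - <<'E'
from h import *
S=get_image('side'); T=get_image('top'); a=S['pixels'][:,:,::-1]
o=np.zeros((500,800,3),np.uint8); o[:500,:300]=cv2.resize(a[190:310,160:232],(300,500)); o[:400,310:790]=cv2.resize(T['pixels'][:,:,::-1][210:310,230:350],(480,400)); cv2.imwrite('pics/w8.png',o)
plan(railp(0,-.122,.134),np.pi/2-.263)
s=state();print(s['orientation'],s['moment'])
E
```

```text
t 17.25 ee [ 0.448  -0.0448  0.1346] ang 1.3079 F [-15.5   3.5  46. ] gap 0.0196 | shift [ 0.0064 -0.0028  0.0031] yaw 0.0001
[7.93686024e-01 6.08325841e-01 6.41126645e-04 1.32454285e-03] [0.80323841 3.23158695 0.03196035]
```

View pics/w8.png

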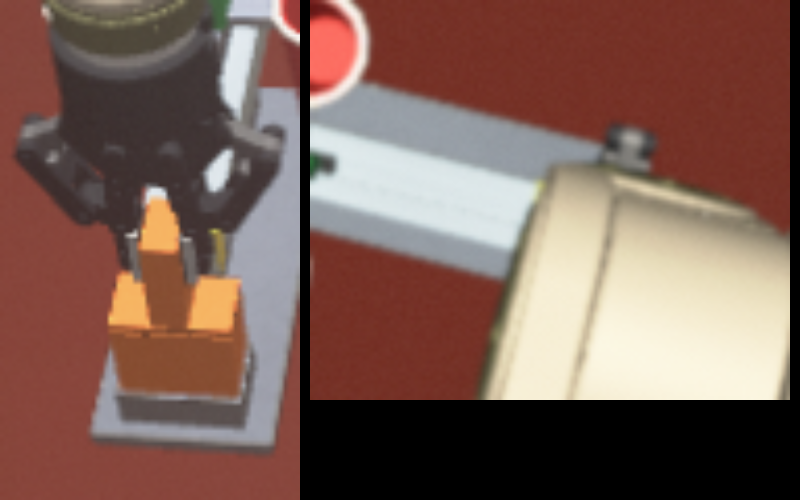

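The end stop sits on the pedestal (its lower edge meets the grey block all round), 46 N now carried by the pedestal. Unload, release and retreat.

{"name": "play_rows", "arguments": {
  "xyz": [
    [0,0,-0.006],
    [0,0,-0.012],
    [0,0,-0.012],
    [0,0,-0.012]
  ],
  "yaw": [0,0,0,0]
}}

```text
clock: 17.58
ee_pos: [0.448, -0.0448, 0.1347]
orientation: [0.794, 0.608, 0.0, 0.001]
ft_force: [-7.1, 1.9, 25.0]
finger_gap: 0.0192
finger_force: 63.7
```

{"name": "play_rows", "arguments": {
  "xyz": [
    [0,0,0],
    [0,0,0],
    [0,0,0],
    [0,0,0],
    [0,0,0],
    [0,0,-0.15],
    [0,0,-0.3],
    [0,0,-0.45],
    [0,0,-0.6],
    [0,0,-0.75],
    [0,0,-0.75],
    [0,0,-0.75]
  ],
  "yaw": [0,0,0,0,0,0,0,0,0,0,0,0],
  "grip": 50
}}

```text
clock: 18.58
ee_pos: [0.449, -0.045, 0.284]
orientation: [0.794, 0.608, 0.001, 0.001]
ft_force: [-0.1, -0.8, 0.7]
finger_gap: 0.05
finger_force: 0.0
```

```bash
python3 - <<'E'
from h import *
S=get_image('side'); W=get_image('wrist'); a=S['pixels'][:,:,::-1]
o=np.zeros((500,800,3),np.uint8); o[:500,:300]=cv2.resize(a[180:300,160:232],(300,500)); o[:375,300:]=cv2.resize(W['pixels'][:,:,::-1],(500,375)); cv2.imwrite('pics/w9.png',o)
for n,im,k in(('side',S,(160,180,500/120)),):
    for z in(.152,.092): 
        p=proj(im,[railp(0,-.122,0)+[0,0,z]]); print(n,z,(p-[k[0],k[1]])*k[2])
for z in (.152,.092): print('wrist',proj(W,[railp(0,-.122,z)])*500/560)
c=[(x,y) for x,y in((-.032,-.14),(.032,-.14))]
print('side skirt near bottom corners',(proj(S,[railp(x,y,.036) for x,y in c])-[160,180])*500/120,'top',(proj(S,[railp(x,y,.092) for x,y in c])-[160,180])*500/120)
E
```

```text
side 0.152 [[162.78818829 261.31040898]]
side 0.092 [[174.7110391  338.65929164]]
wrist [[247.07551307 183.05115327]]
wrist [[247.11789634 170.63682643]]
side skirt near bottom corners [[120.83725791 428.6583625 ]
 [239.48297022 435.84802275]] top [[107.98615544 361.92430393]
 [230.77489529 369.0398798 ]]
```

View pics/w9.png

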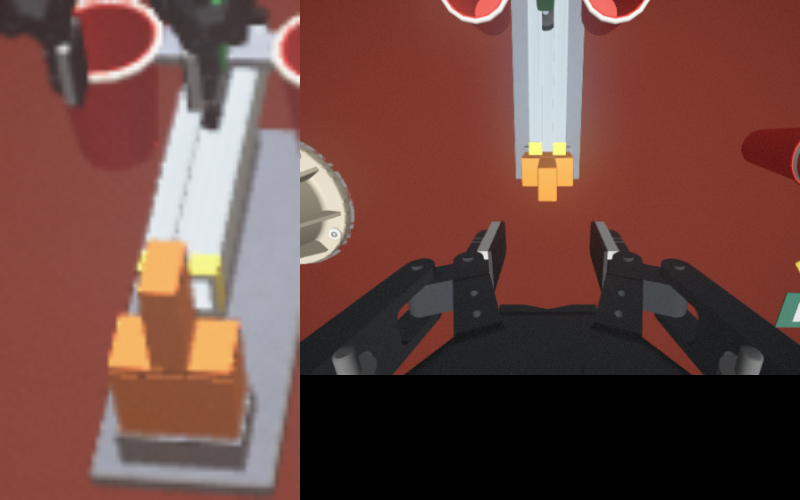

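Pedestal edge and skirt bottom match the home prediction. As a check, tap the tab's top with closed fingers for its height and a firm push.

{"name": "play_rows", "arguments": {
  "xyz": [
    [0.008,0,0],
    [0.008,0,0],
    [0.008,0,0],
    [0.008,0,0],
    [0.008,0,0],
    [0.008,0,0.15],
    [0.008,0,0.3],
    [0.008,0,0.43],
    [0.008,0,0.5],
    [0.008,0,0.53],
    [0.008,0,0.53],
    [0.008,0,0.53]
  ],
  "yaw": [0,0,0,0,0,0,0,0,0,0,0,0],
  "grip": 0
}}

```text
clock: 19.68
ee_pos: [0.4486, -0.0433, 0.1771]
orientation: [0.794, 0.608, 0.0, 0.0]
ft_force: [0.2, 0.8, -0.0]
finger_gap: -0.0001
finger_force: 0.0
```

{"name": "play_rows", "arguments": {
  "xyz": [
    [0,0,0.008],
    [0,0,0.014],
    [0,0,0.02],
    [0,0,0.026],
    [0,0,0.032],
    [0,0,0.032]
  ],
  "yaw": [0,0,0,0,0,0]
}}

```text
clock: 20.18
ee_pos: [0.4487, -0.0433, 0.1707]
orientation: [0.794, 0.608, 0.0, 0.001]
ft_force: [-0.6, -0.3, 3.3]
finger_gap: 0.0
finger_force: 2.0
```

{"name": "play_rows", "arguments": {
  "xyz": [
    [0,0,0.006],
    [0,0,0.012],
    [0,0,0.012],
    [0,0,0.012]
  ],
  "yaw": [0,0,0,0]
}}

```text
clock: 20.52
ee_pos: [0.4493, -0.0434, 0.1707]
orientation: [0.794, 0.608, 0.001, 0.002]
ft_force: [-4.9, 1.0, 21.3]
finger_gap: 0.0
finger_force: 10.5
```

{"name": "play_rows", "arguments": {
  "xyz": [
    [0,0,-0.05],
    [0,0,-0.2],
    [0,0,-0.4],
    [0,0,-0.6],
    [0,0,-0.6],
    [0,0,-0.6],
    [0,0,-0.6]
  ],
  "yaw": [0,0,0,0,0,0,0]
}}

```text
clock: 21.1
ee_pos: [0.4483, -0.0432, 0.2877]
orientation: [0.794, 0.608, 0.0, 0.0]
ft_force: [0.1, 0.3, 0.9]
finger_gap: -0.0001
finger_force: 0.0
```

```bash
python3 -c "
from station import job_done
print(job_done())"
```

```text
the job is handed in; nothing more can be done
None
```

The job is handed in at 21.1 s: the carrier was slid until it touched the black stop, and the end stop measured fully home on its pedestal at the expected height. The two clicks could not be seen directly, the pot and cup stack were not touched, and the hand-in gave no verdict.

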